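Press a bush home: throw the pawl off and push the press lever down

TASK

A bronze bush has been started in the handwheel that lies under the ram of the small bench press. With your fingertips press the thumb tab of the ratchet pawl down until the pawl flips clear of the teeth and stays off, then push the lever down by its rubber grip until the bush is fully home, its flange flat on the hub. Leave the lever down and the pawl off; do not lift the lever, pick anything up or disturb the other things on the bench.

Things in the scene. Friction and masses are not known exactly. Their poses are not given: they have to be found in the camera images.
- press: Bench arbor press, grey-green iron, bolted down; foot 235 x 106 mm, body 218 mm high, 25 mm square ram up to 272 mm. Origin on the bench under the ram. x points to its back; the lever reaches to its front (-x) on the +y side; ratchet wheel (70 mm, 10 teeth) and pawl are on the -y side. Stands mid-bench, its x axis along world +y, turned up to 23 deg either way.
- shaft (a point): Point on the axis of the press's shaft, in the plane in which the middle of the lever swings: in the press frame x 24, y 58, z 170 mm. The axis is horizontal, along the press's y. The lever, its hub and the ratchet wheel turn together about it.
- lever_grip (a point): Middle of the lever's rubber grip, on its centre line, 165 mm from the point shaft. The grip is a round rubber sleeve 24 mm in diameter from 115 to 215 mm out along the lever; the steel rod inwards of it is 14 mm thick. Moves with the lever.
- lever (a joint): Lever angle, rad, growing downwards: 0 is 0.70 rad above level, 0.70 level. Starts at 0 to 0.2; stays where left; moves the ram 12 mm per rad. Pawl in: locks at 0.25 (rises freely). Pawl off: ram meets the bush at 0.45 to 0.7, bush home at 1.21 (0.51 below level), a hard stop. Push at the grip: 2 to 5 N, then 6 to 12 N on the bush.
- pawl_tab (a point): Centre of the top face of the pawl's thumb tab, a dark steel pad 28 mm along the press's x, 26 mm along its y, 6 mm thick; in the press frame at x -78, y -52, z 220 mm while the pawl is in. The tab stands out in front of the press's body. Moves with the pawl.
- pawl (a joint): Pawl angle, rad: under 0.15 nose in the teeth, 0.36 thrown off. A rocker on a pin 62 mm behind the tab: pressing the tab straight down lifts the nose. Over-centre spring: about 4 to 5 N at the tab at first (more if the lever bears on it), then at 0.17 (tab 11 mm down) it flips by itself and stays at 0.36, the tab 22 mm lower than at 0.
- bush_top (a point): Centre of the top of the bush's flange, under the ram: bronze flange 22 mm across and 3 mm thick on the bush being pressed. It stands 70.5 mm above the bench when home.
- bush (a joint): How far the bush still stands proud of its home position, in m: 0.006 to 0.009 at the start, 0 when the flange lies on the aluminium hub of the cream handwheel (78 mm across, lying on the anvil). A tight fit: it only moves when pressed by the ram.
- bush_a: Spare flanged bronze bush, 22 mm across and 21 mm high, standing flange down on the bench in front of the press. Leave it.
- bush_b: Another spare bush like it, on the lever's side. Leave it.
- mandrel: Turned steel press mandrel standing on the bench on the pawl's side, 24 mm across, 72 mm high. Leave it.
- bobbin: Small steel sewing bobbin, 21 mm across, 11.5 mm high, on the bench in front of the press. Leave it.
- oil_bottle: Clear oil bottle, 44 mm across, 130 mm high, origin at its foot. Leave it.
- spray_can: White and blue spray can, 52 mm across, 190 mm high, origin at its foot. Leave it.
- screwdriver: Green-handled screwdriver, 180 mm long, lying on the bench. Leave it.
- wrench: Open-ended wrench, 150 mm long, lying on the bench. Leave it.

How it is judged (in metres and radians):
On the way, in this order (a step that is already met when the one before it is completed fails the run):
1. the pawl has been thrown off the ratchet wheel while the lever is still up and the bush still proud (value of joint pawl above 0.28 rad and value of joint lever below 0.4 rad and value of joint bush above 0.005 m), for 0.2 s.
2. the lever has been pushed down past the pawl's place and the ram has driven the bush home (value of joint bush below 0.001 m and value of joint lever above 1.05 rad), for 0.2 s.
At the end, for the whole second after the job is handed in: The bush stands less than 1 mm from home, the lever is left down (angle above 1.05 rad) and the pawl is left thrown off (above 0.28 rad) (all of step 2 and value of joint pawl above 0.28 rad); the robot touches nothing.
It fails at once if the lever is lifted (more than 0.08 rad above its highest start) (value of joint lever below -0.08 rad).
It fails at once if one of the other things on the bench is lifted, knocked over or moved more than 30 mm (distance of any of bush_a, bush_b, mandrel, bobbin, oil_bottle, spray_can, screwdriver, wrench from where it was at the start of the episode above 0.03 m).
It also fails if it takes over 51 s, if anything falls off the work surface, if the arm or the gripper's body presses on something with over 40 N, if the wrist force passes 120 N, or if a joint passes its speed limit or range.

ROBOT

A 7-joint arm with a two-finger parallel gripper is mounted at the origin on the work surface. World frame = base frame: x ahead of the robot, y to its left, z up, the work surface at z = 0. Lengths are in mm, angles in degrees, forces in N, time in s.
With the tool pointing down it reaches from about 400 to 900 mm from the base axis. Payload 5.6 kg.
Tool frame: the origin (TCP) lies between the finger pads; the fingertips stand tip_extent ahead of it and the grasp point (between the pads) lies 2 mm behind it (tip_extent is the distance from the TCP to the fingertips, in mm); z points along the fingers, y is the line along which they close (so a half turn about z gives the same grasp; the last joint's range is limited). The gripper opens to 92 mm and grips with 3 to 60 N. Pads are 20 mm wide; open, the fingers measure 128 mm over their backs; the gripper's body (75 mm by 189 mm) begins 69 mm behind the grasp point.
Start: joints at [62.051, 26.786, -0.665, 91.828, 0.344, 61.387, -3.226], TCP at [279.641, -586.78, 198.792] pointing down, gripper open.
Joint ranges: [-144.91, 144.91], [-17.63, 115.5], [-89.93, 88.59], [15.96, 139.68], [-74.01, 254.01], [8.47, 105.57], [-167.45, 167.45]. Speed limits (degrees/s): [147.25, 147.25, 180, 180, 180, 180, 180].

INTERFACE

Orientations are given as a 3x3 rotation matrix whose columns are the frame's x, y, z axes.
In Python, from rig import observe, snapshot, get_calibration, finish_job, tip_extent gives the robot as it stands.
- The arm moves only by the tool arm_command, never from a script. Its arguments are lists of equal length, an entry for each row: "linear": the shift along the world's x, y, z in m, a list of three; "roll": the turn about the world's z in degrees; "grip": the opening, from 0 (shut) to 1 (fully open). A call has 1 to 12 rows; each row is the pose to reach, as a shift and turn from the pose commanded when the call began; what a row does not reach only later rows make up. A row lasts 1/10 s, in which the tool goes at most 50 mm and 8.59 degrees, less where a joint would pass 70% of its speed; a pose out of reach is approached as far as the arm can. A call with a gripper value outside its range is refused whole. The fingers move at their own pace and stop on an object; "newtons" is the grip in N (left out, the last holds). Time passes only in rows, so rows that repeat a pose let the fingers close. It gives the time, the measured TCP pose, the force, the opening and the grip force at its end, in the units of the state.
- observe(): the state, without advancing time (a new reading comes with each control period).
- snapshot(name): name is "scene" or "top" or "wrist"; returns the picture (400x640x3 uint8, blue, green, red); there is no depth.
- get_calibration(name): a dict with "fovy" (degrees; the focal length in pixels is half the picture's height over the tangent of half this angle, whatever the lens; pixels are square), "cx", "cy" (the principal point, pixels), "k1" (the pictures are not rectified: a ray, as slopes to the right and down, at radius r is drawn at 1 + k1 r^2 times it, then the intrinsics apply), "R" (3x3) and "t" (3): a world point X has camera coordinates R X + t. Camera axes: x right, y down, z forward; pixel columns grow to the right and rows downward; lengths in mm; the calibration is good to about 2 mm. A picture is of the moment at which its call begins: read the wrist's pose just before it. get_calibration takes no time and is no camera call; for the wrist camera it gives the pose at the moment of the call.
- finish_job(): hands the job in; it is judged then, once.
The state is a dict: "t": time; "q": joint angles; "qvel": joint speeds; "tau": joint torques, N m; "tcp_pos": TCP position; "ee_rot": TCP orientation; "force": force on the tool from outside, world axes, zero at the start; "ft_torque": the same for the moment, N m; "gripper_width": finger opening in mm; "gripper_force": force on a finger pad.
Only numpy, scipy, OpenCV 4.12 (cv2) and the standard library are available. Lean on these libraries where they do the work, as an engineer would, in place of code of your own. Each camera call takes 0.05 s, during which the arm holds its last target. There are 200 camera calls.

## Working session

There is one attempt and no reset: what is moved stays moved. The work goes in short steps, Python scripts to look and compute and a tool call to move; the robot and the scene stay as the last step left them, time stands still between calls to the robot, and variables do not carry over. Pictures are saved under pics/ and viewed, at most 10 in all, crops included, and the job is handed in when it is done.

Besides the shell and the picture viewer there is one more tool, called as name(argument=value, ...) on one line, values as JSON. arm_command: Moves the arm, as the interface text tells. Its arguments: {"type":"object","properties":{"linear":{"type":"array","items":{"type":"array","items":{"type":"number"}}},"roll":{"type":"array","items":{"type":"number"}},"grip":{"type":"array","items":{"type":"number"}},"newtons":{"type":"number"}},"required":["linear","roll","grip"]}

```bash
mkdir -p pics; python3 - <<'E'
from rig import *
import cv2
for n in ["scene","top"]:
    cv2.imwrite(f"pics/{n}0.png",snapshot(n)); c=get_calibration(n); print(n,c)
s=observe(); print(s["t"],s["tcp_pos"],s["ee_rot"],s["gripper_width"],tip_extent() if callable(tip_extent) else tip_extent)
E
```

```text
scene {'fovy': 49.85430384807667, 'cx': 317.8332833349815, 'cy': 195.95533391577888, 'k1': -0.056489539544824344, 'R': array([[-0.6485163 ,  0.76119644,  0.00256536],
       [ 0.61416647,  0.52523626, -0.5890046 ],
       [-0.44969563, -0.38040352, -0.80812561]]), 't': array([ 348.10948847, -226.13565889, 1520.31066479])}
top {'fovy': 55.27061799611917, 'cx': 314.2181996211056, 'cy': 205.34614680597187, 'k1': 0.006077963848848736, 'R': array([[ 0.0028436 , -0.99997398,  0.00663022],
       [-0.99048313, -0.00372885, -0.13758368],
       [ 0.13760482, -0.00617589, -0.99046796]]), 't': array([  16.50807043,  552.04713143, 1154.87406966])}
0.1 [ 279.38410439 -586.32190195  197.95135479] [[ 9.02731692e-01  4.30203358e-01 -7.50438592e-04]
 [ 4.30204000e-01 -9.02730713e-01  1.33372799e-03]
 [-1.03669705e-04 -1.52684021e-03 -9.99998829e-01]] 91.97540910408897 17.0
```

View pics/scene0.png

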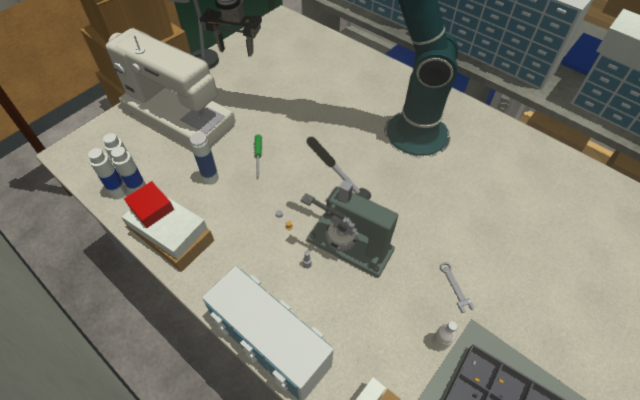

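View pics/top0.png

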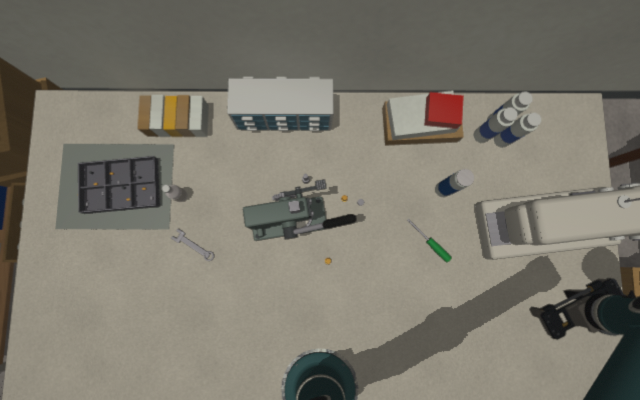

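The press is near top-view (285,212), front to the right. The lever grip is at about (342,222) and the pawl tab around (320,186). In the scene view the lever grip is at (320,150) and the tab near (308,200). Next I'll enlarge both.

```bash
python3 - <<'E'
import cv2,numpy as np
a=cv2.imread("pics/top0.png")[165:275,230:380]; b=cv2.imread("pics/scene0.png")[125:285,260:410]
a=cv2.resize(a,None,fx=5,fy=5,interpolation=cv2.INTER_CUBIC)
b=cv2.resize(b,None,fx=3.75,fy=3.75,interpolation=cv2.INTER_CUBIC)
cv2.imwrite("pics/a.png",a);cv2.imwrite("pics/b.png",b)
E
```

```text
(no output)
```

View pics/a.png

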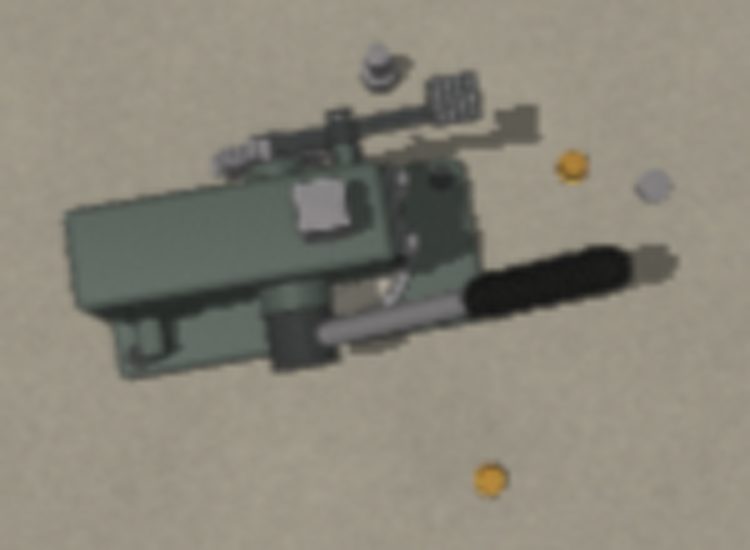

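View pics/b.png

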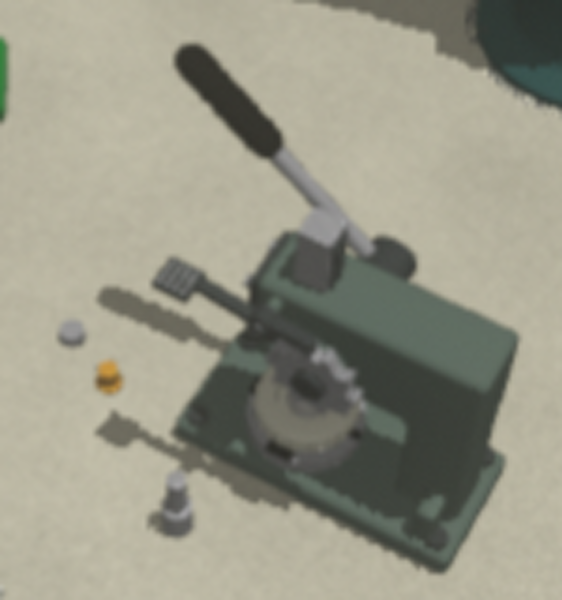

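Enlarged, the tab is at top (320.2,184.0) and scene (307.1,198.8). The ram's top is at top (294.0,205.6) and scene (345.5,184.9). The grip and the hub are clear in both views. Next I'll triangulate.

```bash
cat > h.py <<'E'
import numpy as np, cv2
from rig import get_calibration
def ray(n,p,c=None):
    c=c or get_calibration(n); f=200/np.tan(np.radians(c["fovy"]/2))
    d=(np.array(p)-[c["cx"],c["cy"]])/f; u=d.copy()
    for _ in range(20): u=d/(1+c["k1"]*(u@u))
    R=np.array(c["R"]); o=-R.T@c["t"]; v=R.T@np.array([*u,1]); return o,v/np.linalg.norm(v)
def plane(n,p,z):
    o,v=ray(n,p); return o+v*(z-o[2])/v[2]
def tri(p,q):
    (a,u),(b,v)=ray("top",p),ray("scene",q)
    s=np.linalg.lstsq(np.c_[u,-v],b-a,rcond=None)[0]; A,B=a+u*s[0],b+v*s[1]
    return (A+B)/2,np.linalg.norm(A-B)
E
python3 - <<'E'
from h import *
np.set_printoptions(precision=1,suppress=True)
A=lambda u,v:(230+(u+.5)/5-.5,165+(v+.5)/5-.5)
B=lambda u,v:(260+(u+.5)/3.75-.5,125+(v+.5)/3.75-.5)
for n,a,b in [("tab",(453,97),(178,278)),("ram",(322,205),(322,226)),("gin",(478,295),(267,146)),("gout",(622,263),(188,56))]:
    print(n,*tri(A(*a),B(*b)))
print("tab220",plane("top",A(453,97),220),plane("scene",B(178,278),220))
print("ram272",plane("top",A(322,205),272),plane("scene",B(322,226),272))
C=[plane("top",A(*p),218) for p in [(66,212),(80,306),(393,258),(375,168)]]
for c in C: print(c)
for n,p in dict(bushA=(572,165),bushB=(490,480),bob=(653,186)).items(): print(n,plane("top",A(*p),15))
e=(C[0]+C[1]-C[2]-C[3]);print("yaw",np.degrees(np.arctan2(e[1],e[0])))
for i,j in((0,3),(1,2)): d=C[i]-C[j];print(np.degrees(np.arctan2(d[1],d[0])))
E
```

```text
tab [584.5   4.  217.2] 0.822665354197968
ram [519.   71.3 266.6] 1.440402804148919
gin [476.   -8.5 246.7] 0.03452933397862005
gout [485.7 -74.5 299.3] 4.870795824963805
tab220 [584.2   3.7 220. ] [585.8   5.7 220. ]
ram272 [518.7  70.4 272. ] [522.1  74.3 272. ]
[521.9 208.1 218. ]
[472.1 199.4 218. ]
[498.   35.2 218. ]
[546.  45. 218.]
bushA [580.5 -76.9  15. ]
bushB [381.2 -24.1  15. ]
bob [ 567.2 -128.5   15. ]
yaw 98.70256460084808
98.43050970801409
98.97251323029849
```

The triangulated heights and the yaw (98.6°) agree. The press origin comes out at about (521.5, 73.4) from the tab, which matches the ram. The lever is about 38° up. Tool y should lie along the press's x, a turn of -17°, so that the gripper body stays clear of the ram and lever. I'll raise the tool and go round by the robot side.

arm_command(linear=[[0, 0, 0.05], [0, 0, 0.1], [0, 0, 0.15], [0, 0, 0.2], [0.015, 0.042, 0.2], [0.03, 0.084, 0.2], [0.045, 0.126, 0.2], [0.06, 0.168, 0.2], [0.075, 0.21, 0.2], [0.09, 0.252, 0.2], [0.105, 0.294, 0.2], [0.12, 0.336, 0.2]], roll=[0, 0, 0, 0, -3, -6, -9, -12, -15, -17, -17, -17], grip=[0, 0, 0, 0, 0, 0, 0, 0, 0, 0, 0, 0], newtons=10)

```text
t: 1.3
tcp_pos: [399.7, -248.9, 398.6]
ee_rot: [[0.989, 0.147, -0.0], [0.147, -0.989, -0.0], [-0.0, 0.0, -1.0]]
force: [1.1, 0.1, -0.2]
gripper_width: 0.5
gripper_force: 0.0
```

arm_command(linear=[[0.023, 0.032, 0], [0.046, 0.064, 0], [0.069, 0.096, 0], [0.092, 0.128, 0], [0.115, 0.16, 0], [0.139, 0.192, 0], [0.162, 0.224, 0], [0.185, 0.255, 0], [0.185, 0.255, -0.045], [0.185, 0.255, -0.09], [0.185, 0.255, -0.13], [0.185, 0.255, -0.13]], roll=[0, 0, 0, 0, 0, 0, 0, 0, 0, 0, 0, 0], grip=[0, 0, 0, 0, 0, 0, 0, 0, 0, 0, 0, 0])

```text
t: 2.5
tcp_pos: [580.8, 3.7, 262.9]
ee_rot: [[0.989, 0.148, -0.012], [0.148, -0.989, -0.0], [-0.012, -0.002, -1.0]]
force: [-0.4, -0.3, 1.1]
gripper_width: 0.1
gripper_force: 0.0
```

```bash
python3 - <<'E'
from rig import *
import cv2,numpy as np
s=observe(); print(s["tcp_pos"],s["force"])
a=snapshot("scene")[100:280,240:420]; c=get_calibration("wrist"); w=snapshot("wrist")
a=cv2.resize(a,(400,400),interpolation=cv2.INTER_CUBIC); w=cv2.resize(w,(640,400))[:, 120:520]
cv2.imwrite("pics/c.png",np.hstack([a,w]))
E
```

```text
[580.77439049   3.66430561 262.90852168] [-0.3783755  -0.25148721  1.08227548]
```

View pics/c.png

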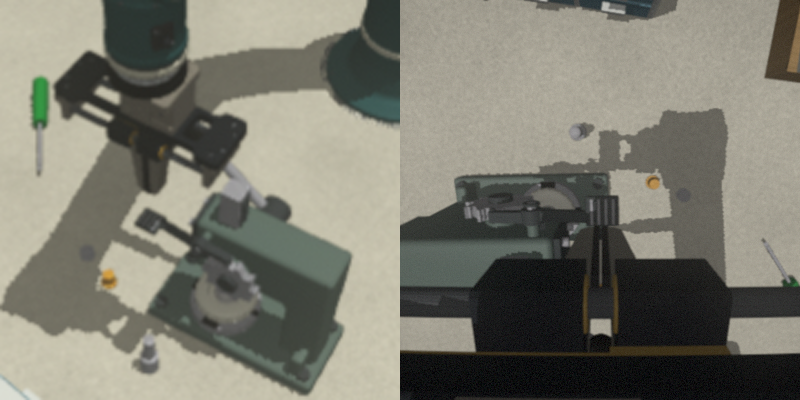

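The closed tips stand right above the tab: in the wrist half of the picture the tab is at (603,210) and the tips at (600,232). The tips are about 3 mm short in x. I'll press down about 16 mm past contact.

arm_command(linear=[[0.002, 0, -0.008], [0.002, 0, -0.014], [0.002, 0, -0.02], [0.002, 0, -0.026], [0.002, 0, -0.03], [0.002, 0, -0.034], [0.002, 0, -0.038], [0.002, 0, -0.042], [0.002, 0, -0.045], [0.002, 0, -0.048], [0.002, 0, -0.048]], roll=[0, 0, 0, 0, 0, 0, 0, 0, 0, 0, 0], grip=[0, 0, 0, 0, 0, 0, 0, 0, 0, 0, 0])

```text
t: 3.7
tcp_pos: [586.4, 4.2, 220.4]
ee_rot: [[0.989, 0.148, -0.001], [0.148, -0.989, 0.0], [-0.001, -0.0, -1.0]]
force: [0.8, -0.8, 1.1]
gripper_width: 0.4
gripper_force: 0.0
```

arm_command(linear=[[0, 0, -0.002], [0, 0, -0.002], [0, 0, 0.02], [0, 0, 0.045], [0, 0, 0.045], [0, 0, 0.045]], roll=[0, 0, 0, 0, 0, 0], grip=[0, 0, 0, 0, 0, 0])

```text
t: 4.3
tcp_pos: [586.7, 4.2, 266.0]
ee_rot: [[0.989, 0.147, 0.001], [0.147, -0.989, -0.0], [0.001, 0.0, -1.0]]
force: [0.4, -0.1, -0.0]
gripper_width: 0.6
gripper_force: 0.0
```

```bash
python3 - <<'E'
from rig import *
import cv2,numpy as np
s=observe(); print(s["tcp_pos"],s["force"])
a=snapshot("scene")[100:280,240:420]; w=snapshot("wrist")
a=cv2.resize(a,(400,400),interpolation=cv2.INTER_CUBIC); w=cv2.resize(w,(640,400))[:, 120:520]
cv2.imwrite("pics/d.png",np.hstack([a,w]))
E
```

```text
[586.74707488   4.18132684 265.96044507] [ 0.42685853 -0.14491597 -0.00462822]
```

View pics/d.png

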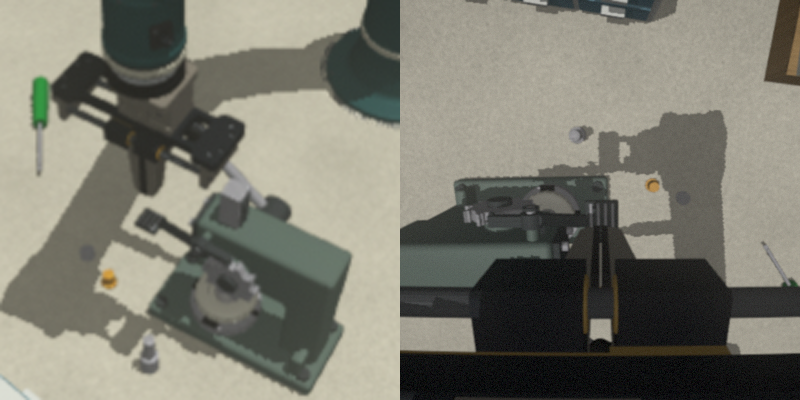

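The tab looks unmoved: (150,221) in the left half, as before. So either it didn't flip or the tips missed it. I'll check with projections and a cast of the tab pixels.

```bash
cat >> h.py <<'E'
def proj(n,X,c=None):
    c=c or get_calibration(n); f=200/np.tan(np.radians(c["fovy"]/2))
    p=np.array(c["R"])@X+c["t"]; u=p[:2]/p[2]; return u*(1+c["k1"]*(u@u))*f+[c["cx"],c["cy"]]
E
python3 - <<'E'
from h import *
from rig import *
np.set_printoptions(precision=1,suppress=True)
s=observe();T=s["tcp_pos"]
for n in("scene","wrist","top"):
    print(n,"tip",proj(n,T-[0,0,17]),"tab0",proj(n,np.array([584.5,4,220.])),"tab.36",proj(n,np.array([584.,8,198.])))
    print("   0.17",proj(n,np.array([584.5,6,209.])))
w=snapshot("wrist"); sc=snapshot("scene")
s0=cv2.imread("pics/scene0.png")
a=cv2.resize(s0[185:215,290:330],(400,300),interpolation=cv2.INTER_CUBIC)
b=cv2.resize(sc[185:215,290:330],(400,300),interpolation=cv2.INTER_CUBIC)
d=cv2.resize(w[180:270,260:380],(400,300),interpolation=cv2.INTER_CUBIC)
cv2.imwrite("pics/e.png",np.vstack([np.hstack([a,b]),np.hstack([d,0*d])]))
E
```

```text
scene tip [306.3 191.9] tab0 [306.9 198.1] tab.36 [308.4 203.9]
   0.17 [307.6 201.1]
wrist tip [319.9 223.7] tab0 [319.8 214.7] tab.36 [315.3 207.6]
   0.17 [317.5 210.8]
top tip [320.3 181.3] tab0 [320.1 183.9] tab.36 [318.4 185.6]
   0.17 [319.3 184.7]
```

View pics/e.png

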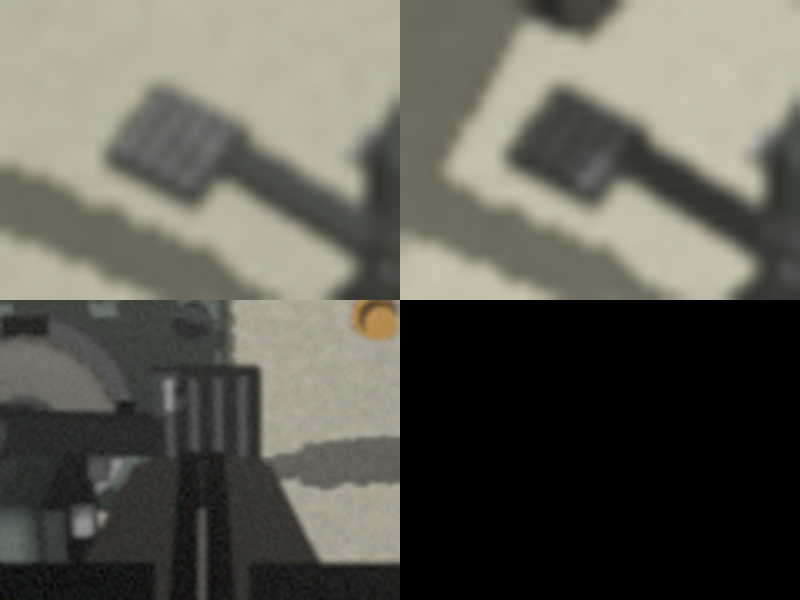

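The tab is still in and the tips look higher than modelled. I'll re-read tip_extent for closed fingers.

```bash
python3 - <<'E'
import rig
print(callable(rig.tip_extent), rig.tip_extent() if callable(rig.tip_extent) else rig.tip_extent, rig.observe()["tcp_pos"],rig.observe()["t"])
E
```

```text
False 17.0 [585.99319693   4.0981951  264.62632721] 4.5
```

arm_command(linear=[[-0.001, 0, -0.02], [-0.001, 0, -0.035], [-0.001, 0, -0.044], [-0.001, 0, -0.047], [-0.001, 0, -0.047], [-0.001, 0, -0.047]], roll=[0, 0, 0, 0, 0, 0], grip=[0, 0, 0, 0, 0, 0])

```text
t: 5.1
tcp_pos: [586.1, 4.3, 219.3]
ee_rot: [[0.989, 0.148, 0.001], [0.148, -0.989, 0.0], [0.001, 0.0, -1.0]]
force: [-0.1, 0.1, 0.2]
gripper_width: 0.7
gripper_force: 0.0
```

```bash
python3 - <<'E'
from rig import *
import cv2,numpy as np
s=observe(); print(s["tcp_pos"],s["force"])
sc=snapshot("scene"); w=snapshot("wrist")
b=cv2.resize(sc[175:215,290:330],(400,400),interpolation=cv2.INTER_CUBIC)
d=cv2.resize(w[180:280,270:370],(400,400),interpolation=cv2.INTER_CUBIC)
cv2.imwrite("pics/f.png",np.hstack([b,d]))
E
```

```text
[586.05110672   4.33055792 219.26580643] [-0.05146995  0.14916301  0.24083268]
```

View pics/f.png

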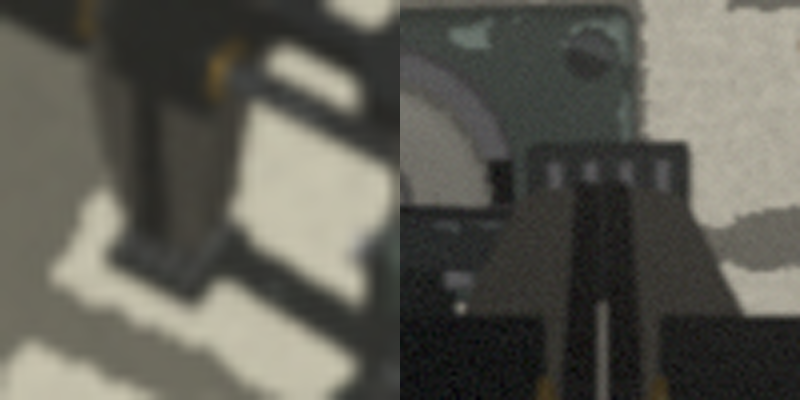

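The tips are only now just above the unmoved tab, at (160,240) left. The real finger end is therefore about 15 mm shorter than assumed. I'll keep pressing with force readings.

arm_command(linear=[[0, 0, -0.002], [0, 0, -0.004], [0, 0, -0.006], [0, 0, -0.008], [0, 0, -0.008]], roll=[0, 0, 0, 0, 0], grip=[0, 0, 0, 0, 0])

```text
t: 5.7
tcp_pos: [585.4, 4.2, 210.4]
ee_rot: [[0.989, 0.147, -0.001], [0.147, -0.989, -0.0], [-0.001, -0.0, -1.0]]
force: [0.6, 0.0, 0.5]
gripper_width: 0.4
gripper_force: 0.0
```

```bash
python3 - <<'E'
from rig import *
import cv2
print(observe()["tcp_pos"],observe()["force"])
g=cv2.cvtColor(snapshot("scene"),cv2.COLOR_BGR2GRAY); cv2.imwrite("pics/g.png",g)
f=cv2.cvtColor(cv2.resize(cv2.imread("pics/f.png")[:,:400],(40,40),interpolation=cv2.INTER_AREA),cv2.COLOR_BGR2GRAY)
print("before (219)");print(f[15:37,8:24]);print("now rows190-211 cols298-313");print(g[190:212,298:314])
E
```

```text
[585.38944575   4.20090256 210.37572496] [0.55612455 0.02210495 0.53276066]
before (219)
[[105 102  84  72  66  54  44  43  57  66  68  67  66  64  62  80]
 [104 103  93  77  67  54  43  43  55  65  67  67  66  63  63  89]
 [104 104 103  85  68  55  44  43  53  64  67  67  64  63  64  94]
 [105 113 117  93  70  56  45  43  52  63  66  66  64  62  66  99]
 [115 143 152 114  75  57  46  42  51  63  67  67  63  61  72 119]
 [142 173 180 141  90  59  45  42  49  62  66  67  63  63  84 142]
 [159 185 185 162 109  63  45  42  48  61  68  68  63  63  87 139]
 [164 186 187 165 110  62  45  42  50  61  67  68  64  64  77 103]
 [175 188 181 145  93  64  53  48  52  62  66  67  67  70  67  67]
 [186 186 159 110  76  65  61  59  57  63  64  65  69  69  60  53]
 [191 184 138  83  64  61  65  64  63  67  62  64  68  61  53  51]
 [191 186 150 101  72  62  61  61  66  66  62  65  62  56  52  52]
 [188 187 174 153 126  95  72  62  61  61  65  65  60  70  76  68]
 [183 187 187 184 173 154 126  94  71  62  63  60  76 120 139 124]
 [168 181 185 186 188 185 173 151 123  94  72  72 112 162 179 170]
 [135 
[... 1266 characters left out ...]
  60  66  66  57  53  52  53]
 [187 187 174 154 126  94  69  59  58  60  69  65  57  67  74  66]
 [183 186 187 185 173 156 127  92  68  60  64  60  74 123 142 126]
 [169 182 186 187 188 186 174 153 125  92  69  68 111 164 180 172]
 [136 149 152 156 175 187 188 184 172 153 127 121 156 182 187 185]
 [108 109 111 115 142 174 186 186 186 183 173 170 183 189 189 188]
 [105 105 105 106 114 138 150 156 174 185 186 187 190 191 190 191]
 [105 105 106 106 107 110 112 116 140 153 176 186 187 189 191 192]
 [106 105 106 107 107 108 108 108 111 116 140 152 156 174 187 189]
 [113 108 107 105 105 107 108 108 108 107 110 113 115 142 174 186]
 [157 132 112 107 106 106 106 107 107 107 107 107 107 114 144 175]]
```

Numerically, the tip end has moved down 2.5 px while the tab is still at row 204, unmoved. I'll go on down in small steps, shifted 4 mm in +x for clearance from the ram.

arm_command(linear=[[0.004, 0, 0], [0.004, 0, -0.002], [0.004, 0, -0.004], [0.004, 0, -0.004]], roll=[0, 0, 0, 0], grip=[0, 0, 0, 0])

```text
t: 6.15
tcp_pos: [589.4, 4.2, 206.3]
ee_rot: [[0.989, 0.148, -0.001], [0.148, -0.989, -0.0], [-0.001, -0.0, -1.0]]
force: [0.4, 0.7, 0.5]
gripper_width: 0.4
gripper_force: 0.0
```

arm_command(linear=[[0, 0, -0.002], [0, 0, -0.004], [0, 0, -0.004]], roll=[0, 0, 0], grip=[0, 0, 0])

```text
t: 6.45
tcp_pos: [589.9, 4.1, 203.9]
ee_rot: [[0.989, 0.147, 0.001], [0.147, -0.989, -0.001], [0.001, 0.001, -1.0]]
force: [-1.9, -0.4, 7.8]
gripper_width: 0.3
gripper_force: 4.0
```

Contact: 7.8 N at TCP z 204, so the fingertips are effectively about 15 mm behind the TCP. I'll continue pressing.

arm_command(linear=[[0, 0, -0.002], [0, 0, -0.004], [0, 0, -0.004]], roll=[0, 0, 0], grip=[0, 0, 0])

```text
t: 6.75
tcp_pos: [590.1, 3.3, 199.6]
ee_rot: [[0.989, 0.147, 0.001], [0.147, -0.989, -0.001], [0.001, 0.001, -1.0]]
force: [-0.9, -2.2, 6.7]
gripper_width: 0.3
gripper_force: 3.3
```

```bash
python3 - <<'E'
from rig import *
import cv2
print(observe()["tcp_pos"],observe()["force"])
g=cv2.cvtColor(snapshot("scene"),cv2.COLOR_BGR2GRAY)
print(g[196:212,298:314])
E
```

```text
[590.13477249   3.33119712 199.58033906] [-0.88486093 -2.20879918  6.69747096]
[[156 124  76  65  52  42  44  59  67  68  67  64  62  64  91 159]
 [170 133  82  67  52  42  42  59  66  66  67  63  62  63  86 145]
 [181 143  91  68  54  43  43  58  66  67  66  63  62  62  72 103]
 [184 151  98  69  55  43  43  57  66  67  68  63  61  61  59  64]
 [189 171 114  72  53  43  43  56  65  67  69  64  60  60  55  54]
 [190 185 128  74  54  44  42  53  63  68  69  64  61  56  53  51]
 [188 185 138  84  57  44  42  53  64  67  67  64  58  56  53  51]
 [184 184 166 132  93  67  55  57  63  67  67  61  59  79  80  65]
 [170 182 183 171 156 144 123  94  78  70  64  58  77 130 145 126]
 [136 149 152 154 173 182 174 157 132  99  73  76 130 174 182 173]
 [107 109 111 114 141 175 184 182 174 156 130 138 173 188 188 186]
 [105 103 104 105 112 139 150 154 174 180 174 180 189 191 190 191]
 [106 104 105 107 108 110 112 115 139 153 174 186 187 188 191 193]
 [106 105 105 106 108 108 107 108 110 115 141 152 155 174 187 189]
 [113 108 106 106 106 107 108 107 107 106 109 112 115 141 174 186]
 [156 133 112 106 106 105 107 108 107 106 106 107 107 113 144 175]]
```

The tab has moved about 1 px, or 4 mm, with 6.7 N on it. I'll carry on through the flip.

arm_command(linear=[[0, 0, -0.002], [0, 0, -0.004], [0, 0, -0.006], [0, 0, -0.008], [0, 0, -0.01], [0, 0, -0.01]], roll=[0, 0, 0, 0, 0, 0], grip=[0, 0, 0, 0, 0, 0])

```text
t: 7.4
tcp_pos: [589.1, 4.6, 188.0]
ee_rot: [[0.989, 0.148, -0.001], [0.148, -0.989, 0.0], [-0.001, -0.001, -1.0]]
force: [-0.2, -0.3, -0.3]
gripper_width: 0.5
gripper_force: 0.0
```

```bash
python3 - <<'E'
from rig import *
import cv2
print(observe()["tcp_pos"],observe()["force"])
g=cv2.cvtColor(snapshot("scene"),cv2.COLOR_BGR2GRAY)
print(g[198:214,298:314])
E
```

```text
[589.13970034   4.55996732 188.00042686] [-0.20012075 -0.32368706 -0.27974036]
[[160 149  97  70  62  48  42  49  61  67  68  67  63  61  70 124]
 [175 168 114  72  62  50  42  48  60  67  67  68  64  62  72 133]
 [189 184 129  76  64  50  42  46  61  66  68  69  64  62  71 126]
 [191 187 137  82  67  52  41  46  60  67  68  68  64  61  65  97]
 [188 184 144  91  69  52  42  45  60  67  67  66  63  62  60  63]
 [184 183 149  98  71  51  43  45  60  67  67  67  63  61  57  53]
 [169 180 165 125  83  55  42  43  60  67  67  66  62  59  53  51]
 [135 148 146 116  80  54  43  43  59  68  66  65  61  53  52  51]
 [108 109 102  79  62  52  44  44  58  67  67  63  57  58  71  70]
 [106 104  97  79  64  56  51  49  57  64  64  58  61 101 139 147]
 [105 104 104  97  89  86  78  65  61  60  59  58  84 146 180 187]
 [105 105 106 104 105 105 100  92  88  86  77  74 101 160 185 189]
 [113 108 106 106 106 106 107 106 105 104  99  95 105 140 174 187]
 [156 132 112 107 105 106 106 107 107 106 107 106 106 114 144 174]
 [187 172 136 117 112 108 107 106 107 107 107 107 107 107 114 142]
 [191 190 174 162 156 132 115 110 107 107 107 107 107 107 107 113]]
```

The pawl has flipped: force is zero and the tab's edge is now near row 208.5, about 20 mm lower. Now up, then across to a point 190 mm out along the lever.

arm_command(linear=[[0, 0, 0.045], [0, 0, 0.09], [0, 0, 0.135], [0, 0, 0.165], [-0.027, -0.016, 0.165], [-0.054, -0.032, 0.165], [-0.08, -0.048, 0.165], [-0.107, -0.064, 0.165], [-0.107, -0.064, 0.15], [-0.107, -0.064, 0.135], [-0.107, -0.064, 0.125], [-0.107, -0.064, 0.125]], roll=[0, 0, 0, 0, 0, 0, 0, 0, 0, 0, 0, 0], grip=[0, 0, 0, 0, 0, 0, 0, 0, 0, 0, 0, 0])

```text
t: 8.65
tcp_pos: [481.9, -59.6, 312.5]
ee_rot: [[0.989, 0.148, -0.003], [0.148, -0.989, 0.001], [-0.003, -0.001, -1.0]]
force: [-0.6, 0.8, -0.1]
gripper_width: 0.5
gripper_force: 0.0
```

```bash
python3 - <<'E'
from rig import *
import cv2,numpy as np
s=observe(); print(s["tcp_pos"],s["force"])
sc=snapshot("scene"); w=snapshot("wrist")
b=cv2.resize(sc[120:220,280:380],(400,400),interpolation=cv2.INTER_CUBIC)
cv2.imwrite("pics/h.png",np.hstack([b,w[:,120:520]]))
E
```

```text
[481.85598402 -59.55584808 312.51487625] [-0.58981544  0.81978979 -0.12235781]
```

View pics/h.png

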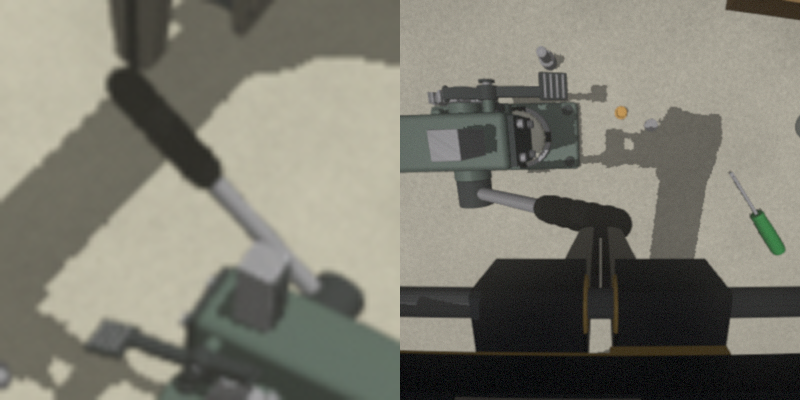

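The pawl is off (tab lowered) and the tips are over the rubber grip near its outer end: tips at (603,228), grip end at (630,222). I'll push down along the arc.

arm_command(linear=[[0, 0, -0.008], [0, 0, -0.016], [0.001, -0.004, -0.024], [0.001, -0.009, -0.032], [0.002, -0.014, -0.04], [0.003, -0.018, -0.048], [0.003, -0.022, -0.056], [0.004, -0.025, -0.064], [0.004, -0.028, -0.072], [0.005, -0.03, -0.08]], roll=[0, 0, 0, 0, 0, 0, 0, 0, 0, 0], grip=[0, 0, 0, 0, 0, 0, 0, 0, 0, 0])

```text
t: 9.75
tcp_pos: [487.2, -89.9, 232.9]
ee_rot: [[0.989, 0.147, -0.001], [0.147, -0.989, 0.0], [-0.001, -0.0, -1.0]]
force: [-0.6, -1.6, 3.4]
gripper_width: 0.4
gripper_force: 1.1
```

Force is 3.4 N and the lever follows past the lock position. I'll continue.

arm_command(linear=[[0, -0.002, -0.008], [0.001, -0.004, -0.016], [0.001, -0.006, -0.024], [0.001, -0.007, -0.032], [0.001, -0.008, -0.04], [0.002, -0.009, -0.048], [0.002, -0.009, -0.056], [0.002, -0.009, -0.064], [0.001, -0.009, -0.072], [0.001, -0.008, -0.08], [0.001, -0.007, -0.088], [0.001, -0.006, -0.096]], roll=[0, 0, 0, 0, 0, 0, 0, 0, 0, 0, 0, 0], grip=[0, 0, 0, 0, 0, 0, 0, 0, 0, 0, 0, 0])

```text
t: 10.95
tcp_pos: [489.6, -98.6, 138.2]
ee_rot: [[0.989, 0.146, 0.002], [0.146, -0.989, -0.004], [0.002, 0.004, -1.0]]
force: [0.4, -8.5, 8.0]
gripper_width: 0.2
gripper_force: 4.0
```

arm_command(linear=[[0, 0.001, -0.006], [0, 0.002, -0.012], [-0.001, 0.004, -0.018], [-0.001, 0.006, -0.024], [-0.001, 0.008, -0.03], [-0.001, 0.01, -0.036], [-0.002, 0.012, -0.042], [-0.002, 0.012, -0.042]], roll=[0, 0, 0, 0, 0, 0, 0, 0], grip=[0, 0, 0, 0, 0, 0, 0, 0])

```text
t: 11.75
tcp_pos: [487.3, -86.0, 95.5]
ee_rot: [[0.989, 0.146, 0.001], [0.146, -0.989, -0.002], [0.001, 0.003, -1.0]]
force: [0.7, -5.4, 4.1]
gripper_width: 0.2
gripper_force: 2.4
```

arm_command(linear=[[0, 0.002, -0.004], [0, 0.004, -0.008], [-0.001, 0.005, -0.011], [-0.001, 0.006, -0.013], [-0.001, 0.006, -0.013]], roll=[0, 0, 0, 0, 0], grip=[0, 0, 0, 0, 0])

```text
t: 12.25
tcp_pos: [486.4, -80.7, 82.8]
ee_rot: [[0.989, 0.146, 0.001], [0.146, -0.989, -0.003], [0.001, 0.003, -1.0]]
force: [0.9, -8.2, 3.2]
gripper_width: 0.6
gripper_force: 3.4
```

arm_command(linear=[[0, 0.001, -0.003], [0, 0.002, -0.005], [0, 0.003, -0.007], [0, 0.003, -0.007]], roll=[0, 0, 0, 0], grip=[0, 0, 0, 0])

```text
t: 12.65
tcp_pos: [485.9, -77.5, 75.7]
ee_rot: [[0.989, 0.146, 0.001], [0.146, -0.989, -0.003], [0.0, 0.003, -1.0]]
force: [0.3, -7.7, 2.8]
gripper_width: 0.5
gripper_force: 3.4
```

```bash
python3 - <<'E'
from rig import *
import cv2,numpy as np
s=observe(); print(s["tcp_pos"],s["force"])
from h import *
np.set_printoptions(precision=1,suppress=True)
S=np.array([460.6,88.3,170]); d=np.array([.15,-.989])
for lev in (.9,1.0,1.1,1.21):
    e=.7-lev
    for r in(215,): 
        X=np.array([*(S[:2]+d*r*np.cos(e)),170+r*np.sin(e)]); print(lev,X,proj("scene",X),proj("wrist",X))
sc=snapshot("scene"); w=snapshot("wrist")
b=cv2.resize(sc[120:220,280:380],(400,400),interpolation=cv2.INTER_CUBIC)
cv2.imwrite("pics/i.png",np.hstack([b,w[:,120:520]]))
E
```

```text
[485.93107318 -77.47374812  75.72265961] [ 0.31376915 -7.74976645  2.8187396 ]
0.9 [ 492.2 -120.1  127.3] [296.3 174.5] [404.9 266. ]
1.0 [ 491.4 -114.8  106.5] [298.1 179.7] [385.5 249.7]
1.1 [ 490.3 -107.5   86.3] [300.4 185. ] [367.2 237.2]
1.21 [488.7 -97.3  65. ] [303.5 190.8] [347.9 226.6]
```

View pics/i.png

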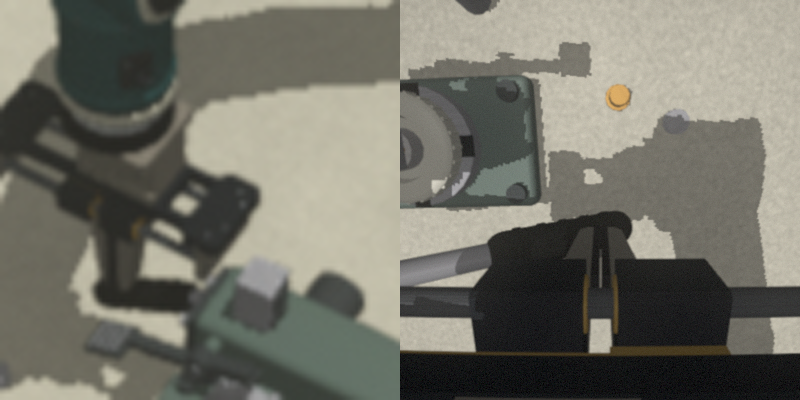

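The lever is near its end: its tip is at wrist (350,222) and scene (304,193), against predictions of (348,227) and (303.5,191) for 1.21 rad. There's no force rise yet, so I'll push down to the stop.

arm_command(linear=[[0, 0, -0.003], [0, 0, -0.006], [0, 0, -0.006]], roll=[0, 0, 0], grip=[0, 0, 0])

```text
t: 13.05
tcp_pos: [485.8, -75.3, 70.5]
ee_rot: [[0.989, 0.147, -0.0], [0.147, -0.989, -0.001], [-0.0, 0.001, -1.0]]
force: [-2.4, -2.9, 12.9]
gripper_width: 0.4
gripper_force: 5.8
```

```bash
python3 - <<'E'
from rig import *
import cv2,numpy as np
s=observe(); print(s["tcp_pos"],s["force"],s["tau"])
a=cv2.imread("pics/i.png")[:,400:]
w=snapshot("wrist")[:,120:520]
g=lambda i:cv2.cvtColor(i,cv2.COLOR_BGR2GRAY)
# dark grip end right extent per row
for i in(a,w):
    G=g(i); print([(r,int(np.where(G[r,:260]<45)[0].max(initial=0))) for r in range(206,236,3)])
E
```

```text
[485.75132455 -75.33700331  70.46797932] [-2.4367392  -2.90708734 12.89093926] [ -1.39745124 -34.94837165  -4.0997909  -15.39594769  -0.40072924
  -1.16998874  -0.04676083]
[(206, 0), (209, 0), (212, 219), (215, 223), (218, 227), (221, 229), (224, 229), (227, 230), (230, 230), (233, 229)]
[(206, 19), (209, 0), (212, 215), (215, 222), (218, 226), (221, 227), (224, 228), (227, 228), (230, 228), (233, 227)]
```

arm_command(linear=[[0, 0, -0.003], [0, 0, -0.005], [0, 0, -0.005], [0, 0, -0.005]], roll=[0, 0, 0, 0], grip=[0, 0, 0, 0])

```text
t: 13.5
tcp_pos: [486.3, -74.4, 66.4]
ee_rot: [[0.989, 0.148, 0.001], [0.148, -0.989, -0.0], [0.001, 0.001, -1.0]]
force: [-4.7, 0.0, 20.2]
gripper_width: 0.4
gripper_force: 8.4
```

arm_command(linear=[[0, 0, -0.003], [0, 0, -0.004], [0, 0, -0.004]], roll=[0, 0, 0], grip=[0, 0, 0])

```text
t: 13.8
tcp_pos: [487.1, -74.3, 63.2]
ee_rot: [[0.989, 0.148, 0.003], [0.148, -0.989, -0.001], [0.002, 0.001, -1.0]]
force: [-4.7, -0.4, 27.0]
gripper_width: 0.4
gripper_force: 10.6
```

Force now rises steadily with little motion, as at a hard stop. I'll retract straight up, away from the lever, and measure.

arm_command(linear=[[0, -0.002, 0.01], [0, -0.005, 0.03], [0, -0.01, 0.07], [0, -0.03, 0.11], [0, -0.06, 0.15], [0, -0.1, 0.19], [0, -0.14, 0.23], [0, -0.18, 0.25], [0, -0.22, 0.25], [0, -0.22, 0.25]], roll=[0, 0, 0, 0, 0, 0, 0, 0, 0, 0], grip=[0, 0, 0, 0, 0, 0, 0, 0, 0, 0])

```text
t: 14.8
tcp_pos: [484.0, -301.8, 310.5]
ee_rot: [[0.99, 0.138, -0.0], [0.138, -0.99, -0.003], [-0.001, 0.003, -1.0]]
force: [-0.2, -0.3, -0.8]
gripper_width: 0.1
gripper_force: 0.0
```

```bash
python3 - <<'E'
from rig import *
from h import *
np.set_printoptions(precision=1,suppress=True)
s=observe(); print(s["tcp_pos"],s["force"])
S=np.array([460.6,88.3,170]); d=np.array([.15,-.989])
im={n:snapshot(n) for n in("scene","top")}
for n in im:
    g=im[n].max(2); x,y=(285,165) if n=="scene" else (315,205); 
    m=(g[y:y+60,x:x+70]<42).astype(np.uint8)
    k,lab,st,ce=cv2.connectedComponentsWithStats(m)
    for i in range(1,k):
        if st[i,4]>25:
            print(n,st[i]+[x,y,0,0,0],ce[i]+[x,y])
            p=cv2.minAreaRect(np.argwhere(lab==i)[:,::-1].astype(np.float32)); print("  rect",np.array(p[0])+[x,y],p[1],p[2])
    for lev in(0.95,1.05,1.13,1.21):
        e=.7-lev; f=lambda r:proj(n,np.array([*(S[:2]+d*r*np.cos(e)),170+r*np.sin(e)]))
        print(lev,f(115),f(165),f(215))
E
```

```text
[ 484.  -301.8  310.5] [-0.2 -0.3 -0.8]
0.95 [325.8 186. ] [311.2 181.5] [297.1 177.1]
1.05 [326.8 188.8] [312.7 185.5] [299.2 182.4]
1.13 [327.8 191.2] [314.2 188.8] [301.2 186.6]
1.21 [329.  193.5] [315.9 192.1] [303.5 190.8]
top [327 223  26   8 149] [339.3 226.4]
  rect [339.7 226.4] (6.184166431427002, 24.847097396850586) 83.6598129272461
0.95 [328.6 226.5] [345.1 224.4] [361.3 222.3]
1.05 [327.3 227. ] [343.  225.1] [358.3 223.3]
1.13 [325.9 227.4] [341.  225.7] [355.5 224.1]
1.21 [324.4 227.9] [338.7 226.4] [352.3 224.9]
```

```bash
python3 - <<'E'
from rig import *
from h import *
g=snapshot("scene").max(2); print(g[180:204:1,296:334:2])
print("tab exp 0/.36",proj("scene",np.array([584.5,4,220.])),proj("scene",np.array([584.,8,198.]))); print(g[192:212,296:316])
E
```

```text
[[186 185 184 185 185 187 185 183 187 184 184 184 185 187 187 185 185 186
  185]
 [188 185 184 185 186 188 186 184 187 185 186 186 186 187 186 186 186 185
  186]
 [186 185 183 185 186 187 186 184 188 186 189 186 184 185 185 185 184 185
  186]
 [187 184 183 186 187 187 185 186 187 187 188 185 184 185 186 185 184 185
  188]
 [188 184 185 188 185 188 188 188 187 186 187 185 186 186 187 186 185 186
  189]
 [185 184 187 189 184 188 190 188 186 185 186 186 188 187 188 186 184 185
  187]
 [185 185 186 188 185 187 189 187 185 187 185 187 188 188 187 185 183 187
  187]
 [185 184 186 186 185 183 183 185 182 187 184 188 187 187 188 185 186 188
  186]
 [186 186 185 184 180 151 142 154 149 175 165 182 181 182 182 184 188 188
  176]
 [186 187 184 183 152  90  79  95  90 123 112 136 132 143 140 164 183 184
  163]
 [184 185 183 179 102  57  55  58  56  62  60  70  65  80  76 110 145 179
  139]
 [182 183 183 167  66  53  53  53  52  53  52  52  52  54  54  60  91 160
  101]
 [183 182 183 160  59  52  51  52  52  52  53  51  51  51  52  56  96 128
   81]
 [184 183 184 169  61  51  52  51  51  52  52  
[... 1915 characters left out ...]
  85  77
   83 106]
 [185 180 142 112 107 101  94 101 100 100  96  98 101 100  98  86  77  75
   75  80]
 [186 180 142 111 105  94  94  95  98 100  96 100  99 101  89  75  68  68
   73  74]
 [186 181 163 130 104  84  83  81  90  91  95  95  99  93  78  71  71  66
   67  68]
 [185 184 180 161 125  89  75  71  73  77  83  83  89  83  74  77  90  90
   83  74]
 [186 187 185 179 161 125 102  96  85  73  71  71  71  73  75  89 102 106
  102  97]
 [188 187 185 182 180 166 157 154 127 100  91  88  81  78  88 101 106 107
  106 106]
 [187 187 186 185 185 184 183 183 166 133 114 107 101  98 102 106 107 107
  105 106]
 [186 186 186 187 187 185 184 184 183 169 156 133 114 109 107 107 108 106
  106 106]]
```

The grip lies at the 1.21 rad pose in both views, the pawl tab is in its thrown-off place, and the robot is clear. I'm handing in the job.

```bash
python3 -c "
from rig import *
print(finish_job())"
```

```text
the job is handed in; nothing more can be done
None
```

I threw the pawl off, pressed the lever down to its stop and handed the job in. The cameras show the lever at about 1.2 rad (1.21 is home), but I didn't see the bush itself, and no verdict came back.

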